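# Set the strip cutter's length stop in its hidden notch and latch the guard

## Robot

A 6-joint arm with a two-finger parallel gripper is mounted at the origin on a cart in front of the work surface, level with it; the furniture and walls round the work are solid. World frame = base frame: x ahead of the robot, y to its left, z up, the work surface at z = 0. Lengths are in mm, angles in rad, forces in N, time in s.
With the tool pointing down it reaches from about 300 to 875 mm from the base axis. Payload 6.4 kg.
Tool frame: the origin (TCP) lies at the very end of the fingers, on their centre line; the grasp point (between the pads) lies 19 mm behind it; z points along the fingers, y is the line along which they close (so a half turn about z gives the same grasp; the last joint's range is limited). The gripper opens to 88 mm and grips with 3 to 60 N. Pads are 18 mm wide; open, the fingers measure 123 mm over their backs; the gripper's body (75 mm by 187 mm) begins 45 mm behind the grasp point.
Start: joints at [1.003, 0.181, 1.607, -0, 1.354, -0.206], TCP at [203.515, 537.794, 238.714] pointing down, gripper open.
Joint ranges: [-2.99, 2.99], [-0.89, 2.07], [0.3, 2.58], [-1.14, 4.28], [0, 2.63], [-3.12, 3.12]. Speed limits (rad/s): [2.57, 2.57, 3.01, 3.14, 3.14, 3.14].

## Interface

Orientations are given as a unit quaternion [x, y, z, w].
In Python, from cell import arm gives the robot as it stands.
- The arm moves only by the tool drive_tool, never from a script. Its argument "steps" is a list that holds one entry, the list of rows, each a list of 5 numbers: the shift along the tool's x, y, z in mm, then the turn about the tool's z in degrees, then the finger opening in mm, from 0 to 88.1. In form: [[[x, y, z, spin, hand], ...]]. A call has 1 to 10 rows; each row shifts and turns the commanded pose from where the row before left it, along the tool's axes as they then stand; what a row does not reach is not made up. A row lasts 1/8 s, in which the tool goes at most 62.5 mm and 10.7 degrees, less where a joint would pass 70% of its speed; a pose out of reach is approached as far as the arm can. A call with a gripper value outside its range is refused whole. The fingers move at their own pace and stop on an object; "newtons" is the grip in N (left out, the last holds). Time passes only in rows, so rows that do not move let the fingers close. It gives the time, the measured TCP pose, the force, the opening and the grip force at its end, in the units of the state.
- arm.get_state(): the state, without advancing time (a new reading comes with each control period).
- arm.grab_frame(name): name is "side" or "top"; returns a dict with "img" (400x640x3 uint8, red, green, blue), "z_map" (400x640 float32, mm along the optical axis (not along the pixel's ray), 0 where there is no reading), "K" (3x3 intrinsics, pixels), "k1" (the pictures are not rectified: a ray, as slopes to the right and down, at radius r is drawn at 1 + k1 r^2 times it, then the intrinsics apply), "R" (3x3) and "t" (3): a world point X has camera coordinates R X + t. Camera axes: x right, y down, z forward; pixel columns grow to the right and rows downward; lengths in mm; the calibration is good to about 2 mm. A picture is of the moment at which its call begins.
- arm.sign_off(): hands the job in; it is judged then, once.
The state is a dict: "clock": time; "joint_positions": joint angles; "qvel": joint speeds; "joint_torque": joint torques, N m; "ee_pos": TCP position; "eef_rot": TCP orientation; "force": force on the tool from outside, world axes, zero at the start; "wrist_torque": the same for the moment, N m; "finger_gap": opening from 0.0 (shut) to 1.0 (fully open); "finger_force": force on a finger pad.
Only numpy, scipy, OpenCV 4.12 (cv2) and the standard library are available. Lean on these libraries where they do the work, as an engineer would, in place of code of your own. Each camera call takes 0.05 s, during which the arm holds its last target. There are 200 camera calls.

## Task

Get the strip cutter ready for work: first take the wax tin and the printing block off it and stand both upright on the plywood board beside it. Then slide the length stop to the left along its rail until its sprung plunger drops into the notch hidden under the hood, stop there and leave it seated; last, swing the open guard shut until its latch snaps in. Leave everything else where it is.

Things in the scene. Friction and masses are not known exactly. Their poses are not given: they have to be found in the camera images.
- work_board: Fixed plywood board on the table, on which everything here stands: 280 mm (x) by 950 mm (y), 24 mm thick, so that its top is 24 mm above the origin, which is at the centre of its underside.
- strip_cutter: Fixed table-top strip cutter, a flat grey machine 220 mm (its x) by 460 mm (its y); origin at the centre of its underside, on the board; x to the back, y to the left. Its bed is 16 mm high. At the back an aluminium hood (x 49 to 109, y -101 to 233 mm, 54 mm high) covers the stop rail. The right end (y -222 to -128 mm) is the cutter with its guard.
- cutter_strike (a point): Top of the steel strike that catches the guard's latch: 22 mm wide (y), 18 mm (x), 36 mm above the board, at x -82, y -175 mm of the cutter. Also at this end: a black cutter head 31 mm high (x 36 to 64, y -170 to -135 mm) and two hinge posts 49 mm high (x 60 to 82 mm, y -222 and -128 mm).
- stop_tab (a point): Point in the upright black tab of the length stop, 70 mm above the board. The tab is 24 mm (x) by 12 mm (y of the cutter), from 44 to 85 mm above the board. Its aluminium carriage (x -18 to 48 mm of the cutter, 52 mm long in y, 44 mm high) has a fence 5 mm thick across the bed, from x -100 mm, 37 mm high. It slides only along the cutter's y and takes 2 to 4 N.
- length_stop (a joint): How far the length stop stands to the left of its right end position, in m, 0 to 0.24. The tab's y in the cutter's frame is this value - 0.060. It starts at 0 to 0.04; the notch is somewhere between 0.115 and 0.205 and cannot be seen.
- stop_pin (a joint): How far the sprung plunger has dropped, in m: about 0 while its nose rides on the rail under the hood, about 0.007 in the notch. Its spring (10 N) presses it down by itself. In the notch it stops the carriage with about 2 mm of play; nose and notch are tapered, so that a push of more than about 35 N drives it out again, past the notch (it can be slid back).
- pin_head (a point): Top of the plunger's round steel head, 14 mm wide, 33 mm behind the tab on the carriage: 58 mm above the board while riding, about 51 mm once the plunger sits in the notch.
- guard (a joint): Opening angle of the guard in rad: 0 shut, 1.57 upright. Starts at 1.36 to 1.50 and stays where it is left (a stiff hinge, about 2 N at the edge); latched it reads -0.01 to 0.02.
- guard_bolt (a joint): How far the guard's bevelled latch bolt is pushed back into its case, in m: 0 when out (at the start and when snapped in under the strike), up to 0.007 while it rides over the strike. Pressed down at the guard's edge, about 8 to 14 N takes it over.
- guard_edge (a point): Middle of the upper face of the guard's free edge, 139 mm from the hinge axis. The guard is a clear plate in a grey frame, 94 mm wide, 146 mm from hinge to edge, 6 mm thick, with a black finger lip 60 mm wide reaching 17 mm beyond. Shut, it lies level with its edge towards the robot, top 45 mm above the board; open, it stands at the back and its upper face looks away from the robot.
- guard_hinge (a point): Middle of the guard's hinge axis, which runs along the cutter's y through x 70, y -175 mm, 42 mm above the board.
- tin_center (a point): Centre of the round dark wax tin, diameter 62 mm, 46 mm high, 0.12 kg, standing under the open guard. The point is half-way up (23 mm above its base).
- block_center (a point): Centre of the small square printing block of grey-brown wood with brass relief on top, 50 x 50 mm, body 26 mm high (31 mm with the relief), 0.1 kg, that lies on the cutter's bed to the left of the stop. The point is 13 mm above its base; its x and y are the sides.
- bone_folder: Bystander on top of the hood: pale flat bone folder, 145 (x) x 23 x 4 mm; origin at the centre of its underside.
- paste_pot: Bystander: pale enamel pot, 75 mm across, 75 mm high; origin at the centre of its underside.
- paint_tin: Bystander: paint tin, 57 mm across, 72 mm high; origin at the centre of its underside.
- glass_jar: Bystander: glass jar with lid, 69 mm across, 84 mm high; origin at the centre of its underside.
- ink_bottle: Bystander: stoneware bottle with cork, 49 mm across, 80 mm high; origin at the centre of its underside.
- other_block: Bystander: larger printing block of dark wood, 50 (x) x 70 (y) x 26 mm; origin at the centre of its underside.
- seam_roller: Bystander: wooden seam roller lying flat at the left end of the board, 178 (x) x 59 (y, at the roller, +x end) x 33 mm, handle 28 mm thick; origin at the centre of its underside.
- tape_roll: Bystander: roll of masking tape lying flat, 104 mm across, 25 mm high; origin at the centre of its underside.

How it is judged (in metres and radians):
On the way, in this order (a step that is already met when the one before it is completed fails the run):
1. the wax tin and the printing block stand upright on the board (height (world z) of tin_center between 0.042 and 0.052 m and angle between each of tin_center, block_center's own z axis and vertical below 0.15 rad and height (world z) of block_center between 0.032 and 0.042 m), for 0.2 s.
2. the length stop's plunger has dropped into the notch (value of joint stop_pin above 0.0045 m), for 0.3 s.
3. the guard is shut and its latch has snapped in (value of joint guard below 0.025 rad and value of joint guard_bolt below 0.003 m), for 0.2 s.
At the end, for the whole second after the job is handed in: Wax tin and printing block stand on the plywood board itself (not on the cutter), upright within 0.15 rad; the stop's plunger sits in the notch (dropped more than 4.5 mm); the guard is shut (under 0.025 rad) with its bolt out under the strike (pushed back less than 3 mm) (all of step 1 and all of step 3 and value of joint stop_pin above 0.0045 m); the robot touches nothing.
It fails at once if another thing (bone folder, pot, paint tin, jar, bottle, second block, tape, seam roller) is moved more than 30 mm (distance of any of bone_folder, paste_pot, paint_tin, glass_jar, ink_bottle, other_block, tape_roll, seam_roller from where it was at the start of the episode above 0.03 m).
It fails at once if another thing is tipped (angle between any of bone_folder, paste_pot, paint_tin, glass_jar, ink_bottle, other_block, tape_roll, seam_roller's own z axis and vertical above 0.3 rad).
It also fails if it takes over 72 s, if anything falls off the work surface, if the arm or the gripper's body presses on something with over 40 N, if the wrist force passes 120 N, or if a joint passes its speed limit or range.

## Working session

There is one attempt and no reset: what is moved stays moved. The work goes in short steps, Python scripts to look and compute and a tool call to move; the robot and the scene stay as the last step left them, time stands still between calls to the robot, and variables do not carry over. Pictures are saved under pics/ and viewed, at most 10 in all, crops included, and the job is handed in when it is done.

Besides the shell and the picture viewer there is one more tool, called after "Call:" by a JSON object that holds its "api" and its "payload", one argument or row to a line. drive_tool: Moves the arm, as the interface text tells. Its arguments: {"type":"object","properties":{"steps":{"type":"array","items":{"type":"array","items":{"type":"array","items":{"type":"number"}}}},"newtons":{"type":"number"}},"required":["steps"]}

```bash
mkdir -p pics; cat > h.py <<'E'
import numpy as np, cv2, json
from cell import arm
def grab(n):
    f=arm.grab_frame(n); return f
def cloud(f):
    K=np.array(f["K"]);h,w=f["z_map"].shape
    u,v=np.meshgrid(np.arange(w),np.arange(h))
    p=np.stack([u,v],-1).reshape(-1,1,2).astype(np.float64)
    # drawn = ray*(1+k1 r^2)
    q=cv2.undistortPointsIter(p,K,np.array([f["k1"],0,0,0.]),None,None,(3,50,1e-9)).reshape(h,w,2)
    z=f["z_map"].astype(float)
    c=np.stack([q[...,0]*z,q[...,1]*z,z],-1)
    R=np.array(f["R"]);t=np.array(f["t"])
    X=(c-t)@R
    X[z==0]=np.nan
    return X
E
python3 - <<'E'
from h import *
for n in ("side","top"):
    f=grab(n); cv2.imwrite(f"pics/{n}0.png",f["img"][...,::-1]); X=cloud(f); np.save(f"{n}0.npy",X); np.save(f"{n}0i.npy",f["img"])
    R=np.array(f["R"]); print(n,(-R.T@np.array(f["t"])).round(),R[2].round(2),f["k1"],np.array(f["K"])[0])
print(arm.get_state())
E
```

```text
side [-237. 1251.  707.] [ 0.45 -0.8  -0.39] -0.12159976399004127 [489.17407026   0.         313.28407866]
top [ 251.    9. 1246.] [ 0.19  0.   -0.98] -0.02091936105281505 [417.56685046   0.         314.42224106]
{'clock': 0.1, 'joint_positions': array([ 1.00270611e+00,  1.81465678e-01,  1.60786724e+00,  3.60229937e-08,
        1.35379506e+00, -2.06273158e-01]), 'qvel': array([ 0.00089211, -0.00053637,  0.0004302 , -0.00034456,  0.0001237 ,
       -0.00073976]), 'joint_torque': array([-1.36994036e-04, -4.34819448e+01, -3.42697084e+01,  7.03967619e-02,
        3.40745423e-02, -1.09552109e-04]), 'ee_pos': array([203.24988716, 537.38469219, 237.92053432]), 'eef_rot': array([ 1.79923302e-01,  9.83680342e-01, -7.10832328e-04, -2.89870973e-04]), 'force': array([-0.23420223,  0.4511129 , -0.90319988]), 'wrist_torque': array([-0.0192692 , -0.01759103,  0.01651824]), 'finger_force': 0.0, 'finger_gap': 0.9978258834396205}
```

View pics/top0.png

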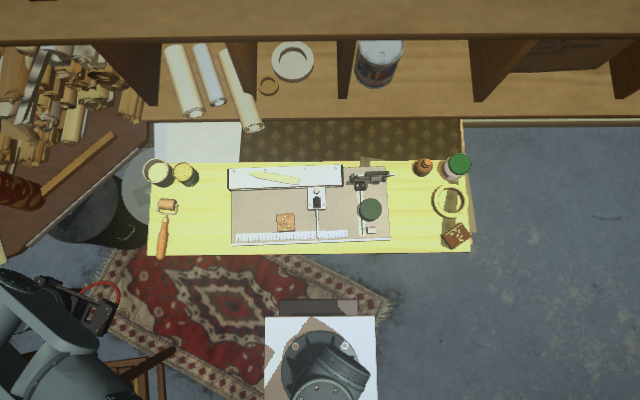

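View pics/side0.png

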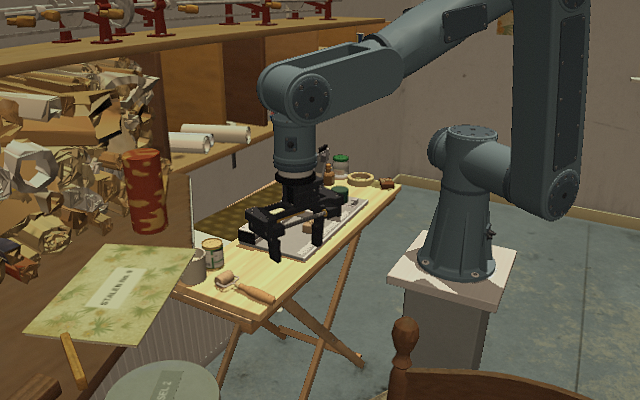

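Top view: tin at about (370,209), block (285,222), length stop tab (317,201), open guard around (368,178). The left gap on the board is at cols 185–228, the right gap at cols 390–430. The side view is mostly blocked by the arm.

```bash
python3 - <<'E'
from h import *
X=np.load("top0.npy"); img=np.load("top0i.npy")
c=img[145:265,140:480]; cv2.imwrite("pics/c0.png",cv2.resize(c,None,fx=2.35,fy=2.35,interpolation=cv2.INTER_CUBIC)[...,::-1])
def P(u,v): return X[v,u].round(1)
for n,(u,v) in dict(tin=(370,209),block=(285,222),bed=(260,215),boardL=(210,230),boardR=(410,220),hood=(240,180),jar=(456,160),pot=(157,172),tab=(317,201)).items(): print(n,P(u,v))
Z=X[...,2]
sub=np.zeros(Z.shape,bool); sub[150:262,140:480]=1
def comp(lo,hi,u0,u1,v0,v1,nm):
    m=(Z>lo)&(Z<hi)&sub; k=np.zeros_like(m);k[v0:v1,u0:u1]=1;m&=k
    p=X[m]; 
    r=cv2.minAreaRect(p[:,:2].astype(np.float32)); print(nm,m.sum(),"mean",p.mean(0).round(1),"min",p.min(0).round(1),"max",p.max(0).round(1),"rect",np.round(r[0],1),np.round(r[1],1),round(r[2],1))
comp(15,30,140,480,150,262,"board")
comp(35,46,232,390,188,246,"bed")
comp(70,85,222,345,160,195,"hood")
comp(76,95,355,385,195,225,"tin")
comp(60,80,270,300,208,236,"block")
comp(90,120,305,330,180,215,"tab")
comp(64,74,305,330,180,250,"carriage")
comp(56,63,305,330,200,245,"fence")
comp(90,260,340,400,150,200,"guard")
for n,b in dict(pot=(140,172,155,192),paint=(172,200,155,190),bottle=(412,435,150,180),jar=(436,476,145,185),tape=(428,470,182,222),oblock=(438,476,222,250),roller=(150,182,195,262)).items(): comp(32,150,b[0],b[1],b[2],b[3],n)
E
```

```text
tin [ 447.3 -146.9   87.7]
block [414.7  93.1  76.2]
bed [441.  168.8  41. ]
boardL [400.3 317.6  25.9]
boardR [ 423.7 -272.3   25.4]
hood [537.7 222.9  78.5]
jar [ 582.9 -394.2  104.8]
pot [567.6 469.3  66.4]
tab [467.6   2.2 110.5]
board 15638 mean [466.8  31.7  23.5] min [ 327.5 -465.7   15. ] max [650.7 505.8  30. ] rect [486.5  19.5] [971.9 322.4] 89.6
bed 7082 mean [435.5  35.4  40.4] min [ 353.6 -207.1   35. ] max [521.2 253.2  46. ] rect [440.3  22.7] [163.4 458.2] 1.5
hood 2388 mean [546.   91.8  78.5] min [495.5 -74.2  70.2] max [580.8 261.8  84.9] rect [536.6  93.4] [ 85.  335.7] 0.9
tin 381 mean [ 448.3 -148.2   86. ] min [ 419.1 -178.7   76.8] max [ 480.4 -118.6   91.6] rect [ 449.7 -148.7] [59.8 61. ] 87.2
block 306 mean [415.8  93.   66.1] min [390.8  68.2  60.1] max [442.5 117.1  76.4] rect [416.6  93.1] [49.7 49.5] 3.5
tab 38 mean [469.    3.5 106.8] min [459.2  -0.8  91.1] max [482.6   7.8 113.9] rect [470.9   3.5] [ 8.4 23.3] 89.3
carriage 334 mean [486.2   4.1  68.1] min [372.4 -24.7  64. ] max [536.9  36.   73.9] rect [454.2   9.7] [ 60.8 162.4] 87.0
fence 50 mea
[... 412 characters left out ...]
 max [589.1 435.6 100.3] rect [559.7 395.4] [57.6 76.9] 3.9
bottle 274 mean [ 573.1 -307.5   72. ] min [ 553.8 -337.3   32.3] max [ 601.4 -288.6  108.9] rect [ 577.1 -311.2] [48.  45.5] 41.2
jar 632 mean [ 564.6 -394.7   90.6] min [ 525.7 -433.3   32.1] max [ 602.5 -368.4  114.3] rect [ 564.2 -401. ] [76.4 64.7] 2.6
tape 611 mean [ 474.3 -389.5   45.1] min [ 417.2 -438.4   32. ] max [ 535.7 -338.8   55.7] rect [ 480.2 -390.1] [ 99.5 111.1] 65.3
oblock 464 mean [ 375.4 -397.5   45.3] min [ 335.4 -440.    32. ] max [ 415.2 -359.6   54.8] rect [ 380.6 -394.8] [67.9 76.1] 32.4
roller 574 mean [412.2 447.4  47.4] min [316.  405.3  32.1] max [494.3 473.9  61.3] rect [405.5 438.7] [178.4  67.5] 1.2
```

View pics/c0.png

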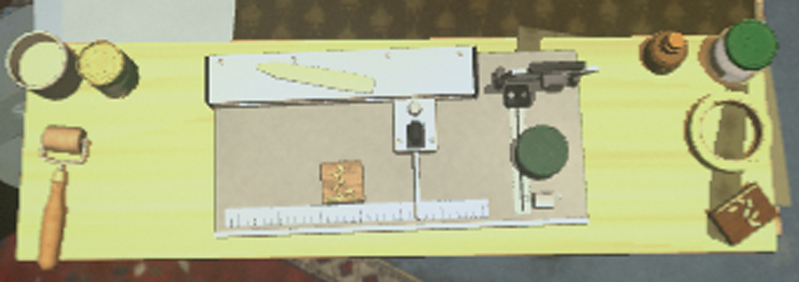

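```bash
python3 - <<'E'
from h import *
X=np.load("top0.npy"); Z=X[...,2]
def fit(a,b,n):
    a=np.array(a);b=np.array(b)
    for _ in range(4):
        p=np.polyfit(a,b,1); r=abs(b-np.polyval(p,a)); k=r<max(2,2*np.median(r)); a,b=a[k],b[k]
    print(n,"deg",np.degrees(np.arctan(p[0])).round(2),"at0",p[1].round(1),"n",len(a)); return p
# bed front edge: lowest x with z in 36..44 per column
a,b=[],[]
for u in list(range(240,310))+list(range(325,355)):
    v=[v for v in range(225,262) if 37<Z[v,u]<44]
    if v: a.append(X[max(v),u,1]); b.append(X[max(v),u,0])
fit(a,b,"front x(y)")
for lo,nm in((1,"back"),(0,"front")):
    a,b=[],[]
    for u in range(232,300):
        v=[v for v in range(155,200) if 74<Z[v,u]<81]
        if v: w=min(v) if lo else max(v); a.append(X[w,u,1]); b.append(X[w,u,0])
    fit(a,b,"hood "+nm)
for v0,v1,lo,hi,z0,z1,n in((200,240,222,245,37,44,"bed left"),(200,240,375,398,37,44,"bed right")):
    a,b=[],[]
    for v in range(v0,v1):
        u=[u for u in range(lo,hi) if z0<Z[v,u]<z1]
        if u: w=min(u) if lo<300 else max(u); a.append(X[v,w,0]-467); b.append(X[v,w,1])
    fit(a,b,n+" y(x-467)")
m=(Z>90); m[:,:345]=0;m[:,395:]=0;m[:150]=0;m[205:]=0
p=X[m]
for z in range(90,240,15):
    q=p[(p[:,2]>z)&(p[:,2]<z+15)]
    if len(q): print(z,len(q),q.mean(0).round(1),q[:,0].min().round(1),q[:,0].max().round(1))
E
```

```text
front x(y) deg -1.52 at0 360.9 n 87
hood back deg -0.85 at0 576.7 n 56
hood front deg -1.76 at0 521.4 n 60
bed left y(x-467) deg 1.37 at0 251.5 n 33
bed right y(x-467) deg 1.52 at0 -203.5 n 33
90 12 [ 500.7 -152.3   95.1] 460.9 539.3
105 10 [ 534.  -134.1  111.3] 532.2 535.2
120 7 [ 531.7 -144.3  127.6] 530.7 534.8
135 5 [ 528.7 -147.8  141.8] 527.1 529.5
150 5 [ 523.9 -157.3  158.5] 521.4 525.8
165 7 [ 513.5 -119.1  171.5] 499.0 525.9
180 8 [ 505.8 -137.8  190. ] 497.7 514.3
195 117 [ 510.1 -144.6  203.5] 494.7 520.8
210 42 [ 515.  -155.9  217.1] 498.6 521.3
225 67 [ 516.2 -148.3  227.2] 512.2 521.0
```

Call:
{"api": "drive_tool", "payload": {
  "steps": [
    [[0, 0, 0, -10.5, 88], [0, 0, 0, -10.5, 88], [0, 0, 0, -1.5, 88]]
  ],
  "newtons": 25
}}

```text
clock: 0.48
ee_pos: [203.3, 537.6, 238.2]
eef_rot: [-0.015, 1.0, -0.0, -0.0]
force: [-0.1, -0.5, -0.1]
finger_gap: 0.998
finger_force: 0.0
```

Call:
{"api": "drive_tool", "payload": {
  "steps": [
    [[-20, -45, 0, 0, 88], [-20, -45, 0, 0, 88], [-20, -45, 0, 0, 88], [-20, -45, 0, 0, 88], [-20, -45, 0, 0, 88], [-20, -45, 0, 0, 88], [-20, -45, 0, 0, 88], [-20, -45, 0, 0, 88], [-20, -45, 0, 0, 88], [-20, -45, 0, 0, 75]]
  ]
}}

```text
clock: 1.72
ee_pos: [417.8, 92.6, 238.8]
eef_rot: [-0.014, 1.0, 0.0, 0.0]
force: [0.5, -0.9, 0.4]
finger_gap: 0.909
finger_force: 0.0
```

Call:
{"api": "drive_tool", "payload": {
  "steps": [
    [[1, 0, 40, 0, 75], [1, 0, 50, 0, 75], [1, 0, 50, 0, 75], [0, 0, 30, 0, 75], [0, 0, 15, 0, 75], [0, 0, 5.5, 0, 75], [0, 0, 0, 0, 75]]
  ]
}}

```text
clock: 2.6
ee_pos: [415.0, 94.1, 48.8]
eef_rot: [-0.015, 1.0, -0.0, 0.001]
force: [-0.5, 0.4, 0.4]
finger_gap: 0.851
finger_force: 0.0
```

```bash
python3 - <<'E'
from h import *
print(arm.get_state()["ee_pos"],arm.get_state()["force"])
f=grab("top"); cv2.imwrite("pics/c1.png",cv2.resize(f["img"][150:260,220:420],None,fx=3.5,fy=3.5)[...,::-1])
E
```

```text
[414.99980155  94.09477826  48.83992927] [-0.48242833  0.42671442  0.42114568]
```

View pics/c1.png

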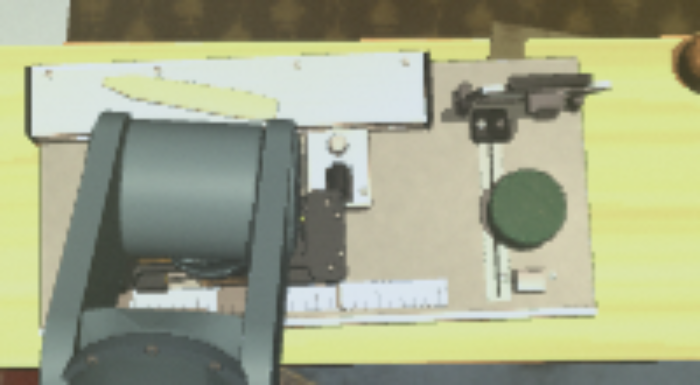

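The gripper straddles the block, hidden behind the wrist. The gripper end lies just in front of the tab without contact. Closing.

Call:
{"api": "drive_tool", "payload": {
  "steps": [
    [[0, 0, 0, 0, 30], [0, 0, 0, 0, 30], [0, 0, 0, 0, 30], [0, 0, 0, 0, 30], [0, 0, 0, 0, 30], [0, 0, -5, 0, 30], [0, 0, -30, 0, 30], [0, 0, -30, 0, 30]]
  ],
  "newtons": 25
}}

```text
clock: 3.65
ee_pos: [413.6, 94.1, 113.6]
eef_rot: [-0.015, 1.0, 0.0, -0.001]
force: [0.1, 0.6, -1.3]
finger_gap: 0.568
finger_force: 24.8
```

```bash
python3 - <<'E'
from h import *
f=grab("top"); X=cloud(f)
# wrist extents per height over the arm
m=(X[...,2]>100)&(X[...,0]>330)&(X[...,0]<600)&(abs(X[...,1]-94)<110)
p=X[m]
for z in range(100,600,30):
    q=p[(p[:,2]>z)&(p[:,2]<z+30)]
    if len(q)>5: print(z,len(q),"dx to TCP",(np.percentile(q[:,0],[1,99])-415).round(),"dy",(np.percentile(q[:,1],[1,99])-94).round())
print(arm.get_state()["ee_pos"],arm.get_state()["finger_gap"],arm.get_state()["finger_force"])
E
```

```text
100 41 dx to TCP [-26.  67.] dy [-95.  21.]
130 14 dx to TCP [-24. -21.] dy [-7. 22.]
160 7 dx to TCP [-38. -27.] dy [-55.  80.]
190 306 dx to TCP [-37.  35.] dy [-94.  73.]
220 260 dx to TCP [-36.  34.] dy [-93.  73.]
250 15 dx to TCP [-38. -30.] dy [-24.  11.]
280 25 dx to TCP [-41. 185.] dy [-26.  68.]
310 97 dx to TCP [-40. 184.] dy [-25.  78.]
340 37 dx to TCP [-39. 185.] dy [-19.  77.]
370 26 dx to TCP [-41. -38.] dy [-16.  14.]
400 88 dx to TCP [-82.  10.] dy [-66.  47.]
430 1032 dx to TCP [-77.  42.] dy [-65.  52.]
460 1650 dx to TCP [-77.  28.] dy [-61.  58.]
490 597 dx to TCP [-84. -24.] dy [-57.  62.]
520 36 dx to TCP [-85. -78.] dy [-46.  63.]
[416.3233917   94.11225976 117.41097719] 0.5657903549581815 24.84362304210663
```

Call:
{"api": "drive_tool", "payload": {
  "steps": [
    [[-1, 37, 0, 0, 30], [-1, 37, 0, 0, 30], [-1, 37, 0, 0, 30], [-1, 37, 0, 0, 30], [-1, 37, 0, 0, 30], [-1, 37, 0, 0, 30], [0, 0, 35, 0, 30], [0, 0, 25, 0, 30], [0, 0, 10, 0, 30], [0, 0, 0, 0, 30]]
  ]
}}

```text
clock: 4.95
ee_pos: [413.0, 315.8, 42.6]
eef_rot: [-0.015, 1.0, -0.0, -0.001]
force: [-0.2, -0.3, -0.1]
finger_gap: 0.565
finger_force: 24.8
```

Call:
{"api": "drive_tool", "payload": {
  "steps": [
    [[0, 0, 6, 0, 30], [0, 0, 3, 0, 30], [0, 0, 0.5, 0, 30], [0, 0, 0, 0, 30]]
  ]
}}

```text
clock: 5.45
ee_pos: [413.6, 316.2, 34.0]
eef_rot: [-0.015, 1.0, 0.0, 0.0]
force: [0.1, 0.8, -1.3]
finger_gap: 0.568
finger_force: 24.8
```

Call:
{"api": "drive_tool", "payload": {
  "steps": [
    [[0, 0, 1, 0, 30], [0, 0, 0.5, 0, 30], [0, 0, 0, 0, 30]]
  ]
}}

```text
clock: 5.82
ee_pos: [413.6, 316.2, 32.6]
eef_rot: [-0.015, 1.0, 0.0, 0.0]
force: [-2.8, -1.6, 5.8]
finger_gap: 0.563
finger_force: 24.8
```

Call:
{"api": "drive_tool", "payload": {
  "steps": [
    [[0, 0, 0, 0, 70], [0, 0, 0, 0, 70], [0, 0, 0, 0, 70], [0, 0, -20, 0, 70], [0, 0, -40, 0, 70], [0, 0, -50, 0, 70], [0, 0, -40, 0, 70]]
  ]
}}

```text
clock: 6.7
ee_pos: [413.7, 316.3, 184.1]
eef_rot: [-0.015, 1.0, 0.0, 0.001]
force: [-0.2, 0.1, -0.7]
finger_gap: 0.794
finger_force: 0.0
```

Call:
{"api": "drive_tool", "payload": {
  "steps": [
    [[-2, -47, 0, 0, 88], [-2, -47, 0, 0, 88], [-2, -47, 0, 0, 88], [-2, -47, 0, 0, 88], [-2, -47, 0, 0, 88], [-2, -47, 0, 0, 88], [-2, -46, 0, 0, 88], [-2, -46, 0, 0, 88], [-2, -46, 0, 0, 88], [0, -46, 0, 0, 88]]
  ]
}}

```text
clock: 7.95
ee_pos: [445.8, -150.6, 182.3]
eef_rot: [-0.015, 1.0, -0.0, 0.0]
force: [-0.2, -0.1, 0.6]
finger_gap: 0.999
finger_force: 0.0
```

Call:
{"api": "drive_tool", "payload": {
  "steps": [
    [[0, 0, 0, 0, 88], [0, 0, 0, 0, 88]]
  ]
}}

```text
clock: 8.2
ee_pos: [445.5, -148.6, 181.9]
eef_rot: [-0.015, 1.0, 0.0, -0.0]
force: [-0.5, 0.3, 0.1]
finger_gap: 0.996
finger_force: 0.0
```

```bash
python3 - <<'E'
from h import *
X=cloud(grab("top"));Z=X[...,2]
m=(X[...,0]>370)&(X[...,0]<450)&(X[...,1]>270)&(X[...,1]<365)&(Z>44)&(Z<65)
p=X[m];print("block",p.mean(0).round(1),p.min(0).round(1),p.max(0).round(1))
print(arm.get_state()["ee_pos"])
E
```

```text
block [414.7 314.6  50. ] [389.3 289.2  44. ] [441.6 340.   58.5]
[ 445.60417766 -148.13992585  181.95700347]
```

Call:
{"api": "drive_tool", "payload": {
  "steps": [
    [[0, 0, 40, 0, 88], [0, 0, 40, 0, 88], [0, 0, 25, 0, 88], [0, 0, 12, 0, 88], [0, 0, 5, 0, 88], [0, 0, 0, 0, 88]]
  ]
}}

```text
clock: 9.0
ee_pos: [446.3, -149.0, 60.8]
eef_rot: [-0.016, 1.0, -0.0, 0.0]
force: [-0.8, 0.1, -0.2]
finger_gap: 0.998
finger_force: 0.0
```

Call:
{"api": "drive_tool", "payload": {
  "steps": [
    [[0, 0, 0, 0, 45], [0, 0, 0, 0, 45], [0, 0, 0, 0, 45], [0, 0, 0, 0, 45], [0, 0, 0, 0, 45]]
  ],
  "newtons": 25
}}

```text
clock: 9.62
ee_pos: [446.1, -149.2, 60.7]
eef_rot: [-0.015, 1.0, -0.0, 0.0]
force: [-1.1, 1.4, 5.7]
finger_gap: 0.692
finger_force: 25.0
```

Call:
{"api": "drive_tool", "payload": {
  "steps": [
    [[2, 0, -10, 0, 45], [10, 0, -15, 0, 45], [15, 0, -10, 0, 45], [14, -20, 0, 0, 45], [0, -35, 0, 0, 45], [0, -35, 0, 0, 45], [0, -28, 0, 0, 45], [0, -4, 0, 0, 45], [0, 0, 20, 0, 45], [0, 0, 10, 0, 45]]
  ]
}}

```text
clock: 10.88
ee_pos: [408.0, -270.9, 64.3]
eef_rot: [-0.016, 1.0, 0.001, -0.001]
force: [-0.0, -0.5, -1.0]
finger_gap: 0.7
finger_force: 25.0
```

Call:
{"api": "drive_tool", "payload": {
  "steps": [
    [[0, 0, 10, 0, 45], [0, 0, 5, 0, 45], [0, 0, 0, 0, 45]]
  ]
}}

```text
clock: 11.25
ee_pos: [408.6, -272.0, 50.0]
eef_rot: [-0.016, 1.0, 0.0, -0.0]
force: [-0.6, 0.0, -1.1]
finger_gap: 0.694
finger_force: 25.0
```

Call:
{"api": "drive_tool", "payload": {
  "steps": [
    [[0, 0, 3, 0, 45], [0, 0, 1.5, 0, 45], [0, 0, 0.7, 0, 45], [0, 0, 0, 0, 45]]
  ]
}}

```text
clock: 11.75
ee_pos: [408.7, -272.3, 45.0]
eef_rot: [-0.015, 1.0, -0.0, 0.0]
force: [0.0, 0.3, -0.9]
finger_gap: 0.694
finger_force: 25.0
```

Call:
{"api": "drive_tool", "payload": {
  "steps": [
    [[0, 0, 0.7, 0, 45], [0, 0, 0.5, 0, 45], [0, 0, 0, 0, 45]]
  ]
}}

```text
clock: 12.12
ee_pos: [408.7, -272.4, 44.6]
eef_rot: [-0.015, 1.0, -0.0, -0.0]
force: [-3.1, 2.0, 9.3]
finger_gap: 0.696
finger_force: 25.0
```

Call:
{"api": "drive_tool", "payload": {
  "steps": [
    [[0, 0, 0, 0, 82], [0, 0, 0, 0, 82], [0, 0, 0, 0, 82], [0, 0, -20, 0, 82], [0, 0, -40, 0, 82], [0, 0, -50, 0, 82], [0, 0, -40, 0, 82], [0, 0, 0, 0, 82]]
  ]
}}

```text
clock: 13.12
ee_pos: [410.3, -273.9, 197.4]
eef_rot: [-0.016, 1.0, -0.003, 0.002]
force: [-0.4, 0.8, -0.4]
finger_gap: 0.928
finger_force: 0.0
```

Call:
{"api": "drive_tool", "payload": {
  "steps": [
    [[-10, 35, 0, 0, 60], [-10, 35, 0, 0, 60], [-10, 35, 0, 0, 60], [-10, 35, 0, 0, 60], [-10, 35, 0, 0, 60], [-10, 35, 0, 0, 60], [-10, 35, 0, 0, 60], [0, 28, 0, 0, 60], [0, 0, 0, 0, 60]]
  ]
}}

```text
clock: 14.25
ee_pos: [469.2, 4.4, 192.4]
eef_rot: [-0.017, 1.0, 0.0, -0.001]
force: [0.1, -0.7, 0.1]
finger_gap: 0.681
finger_force: 0.0
```

```bash
python3 - <<'E'
from h import *
X=cloud(grab("top"));Z=X[...,2]
m=(X[...,0]>370)&(X[...,0]<450)&(X[...,1]>-320)&(X[...,1]<-220)&(Z>44)&(Z<90)
p=X[m];print("tin",p.mean(0).round(1),p.min(0).round(1),p.max(0).round(1))
print(arm.get_state()["ee_pos"],arm.get_state()["joint_positions"].round(2))
X=np.load("top0.npy");Z=X[...,2]
for a,b,n in((100,118,"tabtop"),(74,90,"pin")):
    m=(X[...,0]>450)&(X[...,0]<530)&(X[...,1]>-30)&(X[...,1]<40)&(Z>a)&(Z<b)
    if n=="pin": m&=X[...,0]>486
    p=X[m]; print(n,len(p),p.mean(0).round(1),p.min(0).round(1),p.max(0).round(1))
E
```

```text
tin [ 410.3 -271.2   69. ] [ 380.6 -302.5   44.4] [ 441.1 -242.2   76.3]
[469.49020556   3.28902129 192.65882964] [-0.25 -0.01  1.91 -0.    1.24 -1.85]
tabtop 34 [470.1   3.5 108.5] [459.8  -0.8 104.6] [482.6   7.8 113.9]
pin 106 [521.1   6.3  78.6] [497.6 -27.4  74.4] [529.9  38.7  86.2]
```

Call:
{"api": "drive_tool", "payload": {
  "steps": [
    [[0, 0, 0, 10, 50], [0, 0, 0, 10, 50], [0, 0, 0, 10, 50], [0, 0, 0, 10, 50], [0, 0, 0, 10, 50], [0, 0, 0, 10, 50], [0, 0, 0, 10, 50], [0, 0, 0, 10, 50], [0, 0, 0, 10, 50], [0, 1.5, 0, 0, 50]]
  ]
}}

```text
clock: 15.55
ee_pos: [471.5, 1.7, 193.3]
eef_rot: [0.696, 0.718, -0.0, -0.0]
force: [0.3, -0.6, -0.1]
finger_gap: 0.572
finger_force: 0.0
```

Call:
{"api": "drive_tool", "payload": {
  "steps": [
    [[0, 0, 40, 0, 48], [0, 0, 40, 0, 48], [0, 0, 15, 0, 48], [0, 0, 6, 0, 48], [0, 0, 0, 0, 48]]
  ]
}}

```text
clock: 16.18
ee_pos: [472.3, 2.5, 93.5]
eef_rot: [0.696, 0.718, 0.0, 0.0]
force: [-0.2, 0.1, -0.1]
finger_gap: 0.545
finger_force: 0.0
```

Call:
{"api": "drive_tool", "payload": {
  "steps": [
    [[1, 0, 2, 0, 15], [0, 0, 0, 0, 15], [0, 0, 0, 0, 15], [0, 0, 0, 0, 15], [0, 0, 0, 0, 15], [0, 0, 0, 0, 15]]
  ],
  "newtons": 9
}}

```text
clock: 16.92
ee_pos: [470.9, 3.8, 91.3]
eef_rot: [0.696, 0.718, -0.001, -0.001]
force: [-5.0, -0.6, 6.1]
finger_gap: 0.268
finger_force: 9.0
```

Call:
{"api": "drive_tool", "payload": {
  "steps": [
    [[2, 0, 0, 0, 15], [3, 0, 0, 0, 15], [4, 0, 0, 0, 15], [4, 0, 0, 0, 15], [4, 0, 0, 0, 15], [4, 0, 0, 0, 15]]
  ]
}}

```text
clock: 17.68
ee_pos: [470.4, 24.5, 91.3]
eef_rot: [0.696, 0.718, -0.001, -0.0]
force: [-5.2, -1.8, 4.7]
finger_gap: 0.27
finger_force: 9.0
```

```bash
cat > tab.py <<'E'
from h import *
X=cloud(grab("top"));Z=X[...,2]
# carriage/fence: fence z~61 at x 375-440
m=(X[...,0]>372)&(X[...,0]<450)&(X[...,1]>-40)&(X[...,1]<230)&(Z>54)&(Z<66)
p=X[m]; 
if len(p): print("fence",len(p),np.median(p,0).round(1))
m=(X[...,0]>450)&(X[...,0]<515)&(X[...,1]>-60)&(X[...,1]<230)&(Z>64)&(Z<72)
p=X[m]; print("carriage",len(p),(p.min(0).round(1),p.max(0).round(1)) if len(p) else "")
s=arm.get_state();print(s["clock"],s["ee_pos"].round(1),s["force"].round(1),s["finger_gap"])
E
python3 tab.py
```

```text
fence 2 [442.2  23.9  60.6]
carriage 0 
17.725 [470.4  24.9  91.3] [-5.  -0.9  4.9] 0.2692160898796393
```

Call:
{"api": "drive_tool", "payload": {
  "steps": [
    [[5, 0, 0, 0, 15], [5, 0, 0, 0, 15], [5, 0, 0, 0, 15], [5, 0, 0, 0, 15], [5, 0, 0, 0, 15], [5, 0, 0, 0, 15], [5, 0, 0, 0, 15], [4, 0, 0, 0, 15], [4, 0, 0, 0, 15], [4, 0, 0, 0, 15]]
  ]
}}

```text
clock: 18.98
ee_pos: [469.1, 71.6, 91.3]
eef_rot: [0.696, 0.718, -0.001, -0.0]
force: [-4.4, -1.8, 4.9]
finger_gap: 0.273
finger_force: 9.0
```

Call:
{"api": "drive_tool", "payload": {
  "steps": [
    [[3, 0, 0, 0, 15], [3, 0, 0, 0, 15], [3, 0, 0, 0, 15], [3, 0, 0, 0, 15], [3, 0, 0, 0, 15], [3, 0, 0, 0, 15]]
  ]
}}

```text
clock: 19.73
ee_pos: [468.7, 89.6, 91.3]
eef_rot: [0.696, 0.718, -0.0, 0.0]
force: [-4.0, -2.0, 5.2]
finger_gap: 0.272
finger_force: 9.0
```

```bash
python3 tab.py
```

```text
fence 3 [437.6  88.4  58.5]
carriage 0 
19.775 [468.7  89.9  91.3] [-4.2 -1.3  5.2] 0.27010726044057426
```

Call:
{"api": "drive_tool", "payload": {
  "steps": [
    [[3, 0, 0, 0, 15], [3, 0, 0, 0, 15], [3, 0, 0, 0, 15], [3, 0, 0, 0, 15], [3, 0, 0, 0, 15]]
  ]
}}

```text
clock: 20.4
ee_pos: [468.3, 104.6, 91.3]
eef_rot: [0.696, 0.718, -0.0, 0.0]
force: [-3.5, -2.2, 5.5]
finger_gap: 0.272
finger_force: 9.0
```

Call:
{"api": "drive_tool", "payload": {
  "steps": [
    [[3, 0, 0, 0, 15], [3, 0, 0, 0, 15], [3, 0, 0, 0, 15], [3, 0, 0, 0, 15], [3, 0, 0, 0, 15]]
  ]
}}

```text
clock: 21.02
ee_pos: [468.0, 117.6, 91.0]
eef_rot: [0.696, 0.718, -0.002, 0.001]
force: [-3.0, -14.1, 3.0]
finger_gap: 0.271
finger_force: 9.0
```

Call:
{"api": "drive_tool", "payload": {
  "steps": [
    [[-1.5, 0, 0, 0, 15], [-0.5, 0, 0, 0, 15], [0, 0, 0, 0, 15]]
  ]
}}

```text
clock: 21.4
ee_pos: [468.0, 117.2, 91.0]
eef_rot: [0.696, 0.718, -0.001, 0.0]
force: [-3.2, -4.5, 4.1]
finger_gap: 0.27
finger_force: 9.0
```

Call:
{"api": "drive_tool", "payload": {
  "steps": [
    [[0, 0, 0, 0, 48], [0, 0, 0, 0, 48], [0, 0, 0, 0, 48], [0, 0, -20, 0, 48], [0, 0, -50, 0, 48], [0, 0, -55, 0, 20], [0, 0, -55, 0, 0], [0, 0, -10, 0, 0]]
  ]
}}

```text
clock: 22.4
ee_pos: [470.2, 118.0, 285.3]
eef_rot: [0.696, 0.718, 0.003, 0.003]
force: [0.1, -0.7, -0.9]
finger_gap: 0.224
finger_force: 0.0
```

Call:
{"api": "drive_tool", "payload": {
  "steps": [
    [[-35, 0, 0, -10, 0], [0, 0, 0, -10, 0], [0, 0, 0, -10, 0], [0, 0, 0, -10, 0], [0, 0, 0, -10, 0], [0, 0, 0, -10, 0], [0, 0, 0, -10, 0], [0, 0, 0, -10, 0], [0, 0, 0, -10, 0], [50, 0, 0, 0, 0]]
  ]
}}

```text
clock: 23.65
ee_pos: [419.5, 81.0, 278.7]
eef_rot: [-0.016, 1.0, 0.0, -0.002]
force: [-0.4, -0.3, 1.4]
finger_gap: 0.005
finger_force: 0.0
```

```bash
python3 - <<'E'
from h import *
f=grab("top"); X=cloud(f);Z=X[...,2]
cv2.imwrite("pics/c2.png",cv2.resize(f["img"][140:260,220:420],None,fx=3.5,fy=3.5,interpolation=cv2.INTER_CUBIC)[...,::-1])
f=grab("side"); cv2.imwrite("pics/s2.png",cv2.resize(f["img"][150:290,150:410],None,fx=3,fy=3,interpolation=cv2.INTER_CUBIC)[...,::-1])
X0=np.load("top0.npy")
m=(X0[...,2]>180)&(X0[...,0]>525)&(abs(X0[...,1]+149)<150); print("behind min x",X0[m][:,0].min() if m.any() else None)
def near(A,y,n):
    m=(A[...,0]>470)&(A[...,0]<516)&(abs(A[...,1]-y)<9)&(A[...,2]>60)&(A[...,2]<92)
    p=A[m]; o=p[np.argsort(p[:,0])]
    for x in range(484,516,4):
        q=o[(o[:,0]>=x)&(o[:,0]<x+4)]; print(n,x,len(q),q[:,2].max().round(1) if len(q) else "",np.median(q[:,2]).round(1) if len(q) else "")
near(X0,4,"before"); near(X,118,"now")
s=arm.get_state();print(s["clock"],s["ee_pos"].round(1),s["eef_rot"].round(3),s["joint_positions"].round(2))
E
```

```text
behind min x 636.1385734332002
before 484 3 70.0 67.6
before 488 4 70.7 67.4
before 492 8 72.3 69.2
before 496 12 83.6 69.2
before 500 9 81.6 78.5
before 504 7 86.2 80.1
before 508 6 79.5 75.1
before 512 6 71.3 67.6
now 484 0  
now 488 0  
now 492 0  
now 496 0  
now 500 0  
now 504 0  
now 508 0  
now 512 0  
23.75 [415.3  81.8 278.5] [-0.016  1.     0.    -0.003] [-0.09 -0.21  1.91  0.    1.44 -1.69]
```

View pics/c2.png

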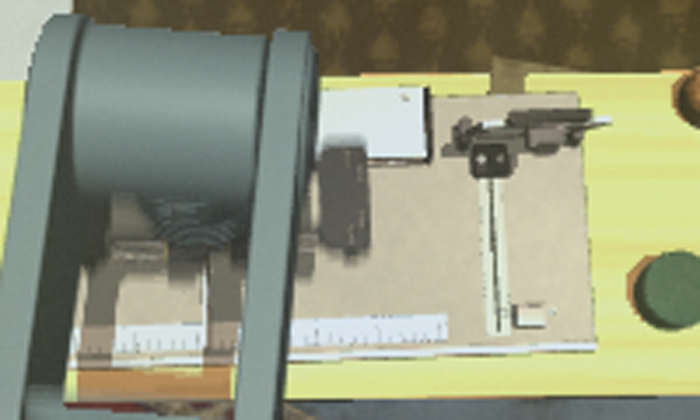

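View pics/s2.png

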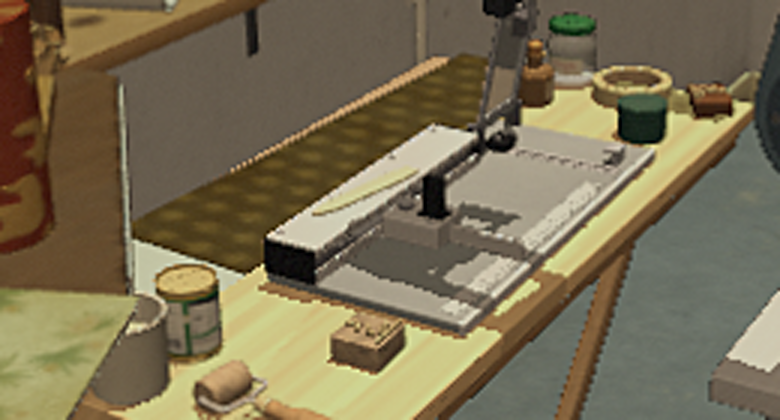

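Top: arm blocks the stop, tin at right (665,290). Side: block upright on the board (365,345), carriage near mid-rail. I move over behind the guard and then check the pin.

Call:
{"api": "drive_tool", "payload": {
  "steps": [
    [[-20, -39, 0, 0, 0], [-20, -39, 0, 0, 0], [-23, -39, 0, 0, 0], [-23, -39, 0, 0, 0], [-25, -39, 0, 0, 0], [-28, -40, 0, 0, 0], [0, 0, 0, 0, 0], [0, 0, 0, 0, 0]]
  ]
}}

```text
clock: 24.75
ee_pos: [565.1, -148.9, 279.6]
eef_rot: [-0.015, 1.0, 0.001, -0.001]
force: [0.1, 0.8, -0.5]
finger_gap: 0.004
finger_force: 0.0
```

```bash
python3 - <<'E'
from h import *
f=grab("top"); X=cloud(f)
X0=np.load("top0.npy")
def near(A,y,n):
    m=(A[...,0]>480)&(A[...,0]<516)&(abs(A[...,1]-y)<9)&(A[...,2]>60)&(A[...,2]<92)
    p=A[m]; o=p[np.argsort(p[:,0])]
    for x in range(484,516,4):
        q=o[(o[:,0]>=x)&(o[:,0]<x+4)]; print(n,x,len(q),q[:,2].max().round(1) if len(q) else "",np.median(q[:,2]).round(1) if len(q) else "")
m=(X[...,2]>100)&(X[...,2]<115)&(X[...,0]>455)&(X[...,0]<490)&(X[...,1]>60)&(X[...,1]<180)
print("tab",X[m].mean(0).round(1),X[m].min(0).round(1),X[m].max(0).round(1))
y=X[m].mean(0)[1]
near(X,y,"now")
m=(X[...,0]>490)&(X[...,0]<640)&(X[...,1]<-90)&(X[...,1]>-210)&(X[...,2]>150); p=X[m]
for z in range(150,420,15):
    q=p[(p[:,2]>z)&(p[:,2]<z+15)]
    if len(q): print(z,len(q),q[:,0].min().round(),q[:,0].max().round())
s=arm.get_state();print(s["clock"],s["ee_pos"].round(1),s["force"].round(1))
E
```

```text
tab [466.7 114.4 108.4] [455.4 110.1 101.4] [477.7 118.9 113.3]
now 484 4 72.1 71.0
now 488 10 71.6 68.1
now 492 10 76.8 67.0
now 496 11 80.1 73.3
now 500 7 78.6 73.0
now 504 7 77.5 74.8
now 508 8 70.9 68.4
now 512 9 69.3 67.5
270 9 638.0 640.0
285 18 555.0 640.0
300 7 555.0 557.0
315 3 559.0 559.0
330 2 552.0 555.0
345 38 532.0 584.0
360 210 531.0 596.0
375 202 541.0 587.0
390 12 541.0 580.0
405 1 541.0 541.0
24.8 [ 565.  -148.5  280.1] [-0.3  0.3 -0.1]
```

Call:
{"api": "drive_tool", "payload": {
  "steps": [
    [[0, 0, 35, 0, 0], [0, 0, 35, 0, 0], [0, 0, 7, 0, 0], [0, 0, 0, 0, 0]]
  ]
}}

```text
clock: 25.3
ee_pos: [565.5, -148.7, 204.5]
eef_rot: [-0.016, 1.0, -0.0, 0.0]
force: [-0.1, -0.1, 0.4]
finger_gap: 0.003
finger_force: 0.0
```

Call:
{"api": "drive_tool", "payload": {
  "steps": [
    [[12, 0, 0, 0, 0], [13, 0, 0, 0, 0], [7, 0, 0.5, 0, 0], [13.5, 0, 2.7, 0, 0], [13.2, 0, 4.1, 0, 0], [0, 0, 0, 0, 0]]
  ]
}}

```text
clock: 26.05
ee_pos: [505.4, -151.1, 196.0]
eef_rot: [-0.015, 1.0, 0.0, -0.001]
force: [-0.2, -1.4, 0.2]
finger_gap: 0.001
finger_force: 0.0
```

```bash
python3 - <<'E'
from h import *
for n in("top","side"):
    f=grab(n); a=f["img"]
    c=a[130:260,300:440] if n=="top" else a[100:230,240:380]
    if n=="side": cv2.imwrite("pics/s3.png",cv2.resize(c,None,fx=4.3,fy=4.3,interpolation=cv2.INTER_CUBIC)[...,::-1])
    X=cloud(f); m=(X[...,0]>400)&(X[...,0]<560)&(X[...,1]<-95)&(X[...,1]>-205)&(X[...,2]>80)&(X[...,2]<250); p=X[m]
    for z in range(80,250,20):
        q=p[(p[:,2]>z)&(p[:,2]<z+20)]
        if len(q): print(n,z,len(q),q[:,0].min().round(),np.median(q[:,0]).round(),q[:,0].max().round(),q[:,1].min().round(),q[:,1].max().round())
E
```

```text
top 120 1 521.0 521.0 521.0 -136.0 -136.0
top 180 4 484.0 487.0 487.0 -161.0 -156.0
top 200 15 484.0 489.0 491.0 -167.0 -154.0
top 220 6 483.0 486.0 491.0 -167.0 -156.0
side 80 51 528.0 533.0 539.0 -196.0 -97.0
side 100 51 517.0 524.0 531.0 -195.0 -100.0
side 120 51 511.0 516.0 521.0 -196.0 -97.0
side 140 46 502.0 508.0 514.0 -189.0 -99.0
side 160 56 472.0 495.0 504.0 -152.0 -96.0
side 180 89 466.0 487.0 511.0 -201.0 -99.0
side 200 88 479.0 487.0 515.0 -191.0 -101.0
side 220 58 484.0 497.0 514.0 -174.0 -120.0
side 240 20 491.0 497.0 503.0 -168.0 -127.0
```

View pics/s3.png

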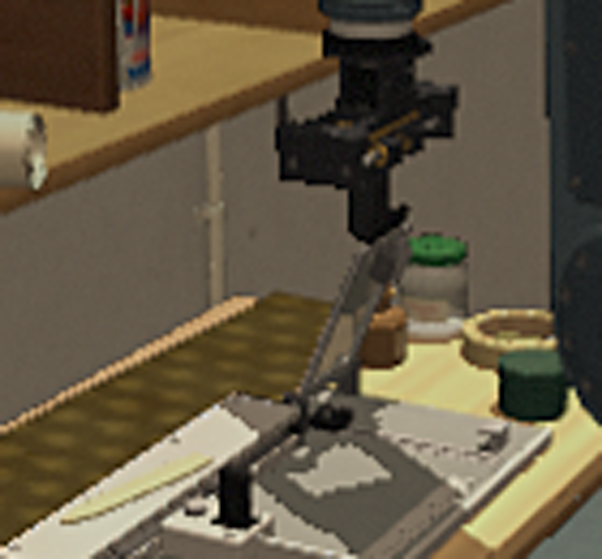

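The guard is being pushed: it leans at about 1.2 rad, with the fingertip behind its edge (crop 375,225). I continue along the arc.

Call:
{"api": "drive_tool", "payload": {
  "steps": [
    [[12.7, 0, 5.4, 0, 0], [12.1, 0, 6.6, 0, 0], [11.4, 0, 7.7, 0, 0], [10.6, 0, 9, 0, 0], [9.6, 0, 9.8, 0, 0], [8.6, 0, 10.7, 0, 0], [7.5, 0, 11.7, 0, 0], [6.2, 0, 12.4, 0, 0], [0, 0, 0, 0, 0]]
  ]
}}

```text
clock: 27.28
ee_pos: [426.8, -153.0, 121.8]
eef_rot: [-0.015, 1.0, 0.001, -0.001]
force: [-0.1, 0.2, -0.5]
finger_gap: -0.001
finger_force: 0.0
```

Call:
{"api": "drive_tool", "payload": {
  "steps": [
    [[5, 0, 12.7, 0, 0], [3.7, 0, 13.3, 0, 0], [1.5, 0, 8, 0, 0], [0, 0, 0, 0, 0]]
  ]
}}

```text
clock: 27.78
ee_pos: [417.1, -153.5, 88.3]
eef_rot: [-0.015, 1.0, 0.001, -0.001]
force: [-0.5, -0.2, -1.0]
finger_gap: 0.006
finger_force: 0.0
```

Call:
{"api": "drive_tool", "payload": {
  "steps": [
    [[1, 0, 7, 0, 0], [0.5, 0, 5, 0, 0], [0, 0, 3, 0, 0], [0, 0, 2, 0, 0]]
  ]
}}

```text
clock: 28.28
ee_pos: [416.9, -154.3, 72.7]
eef_rot: [-0.016, 1.0, -0.0, 0.0]
force: [0.1, 0.3, -0.0]
finger_gap: 0.006
finger_force: 0.0
```

Call:
{"api": "drive_tool", "payload": {
  "steps": [
    [[0, 0, 1.5, 0, 0], [0, 0, 1, 0, 0], [0, 0, 0, 0, 0]]
  ]
}}

```text
clock: 28.65
ee_pos: [416.3, -153.9, 69.5]
eef_rot: [-0.015, 1.0, 0.0, -0.0]
force: [-0.2, 0.4, -0.8]
finger_gap: 0.011
finger_force: 0.0
```

```bash
python3 - <<'E'
from h import *
f=grab("side"); cv2.imwrite("pics/s4.png",cv2.resize(f["img"][110:240,240:380],None,fx=4.3,fy=4.3,interpolation=cv2.INTER_CUBIC)[...,::-1])
X=cloud(f); m=(X[...,0]>370)&(X[...,0]<560)&(X[...,1]<-95)&(X[...,1]>-205)&(X[...,2]>45)&(X[...,2]<250); p=X[m]
for x in range(370,560,20):
    q=p[(p[:,0]>x)&(p[:,0]<x+20)]
    if len(q): print(x,len(q),np.percentile(q[:,2],[5,25,50,75,95]).round())
E
```

```text
370 214 [ 55. 139. 157. 223. 241.]
390 375 [ 68.  86. 170. 199. 240.]
410 209 [ 69.  88. 177. 208. 241.]
430 112 [ 66.  69. 169. 214. 237.]
450 66 [66. 68. 69. 70. 72.]
470 70 [65. 67. 69. 70. 71.]
490 68 [51. 67. 68. 70. 71.]
510 91 [47. 56. 67. 69. 71.]
530 78 [50. 67. 70. 72. 74.]
550 4 [66. 69. 70. 71. 72.]
```

View pics/s4.png

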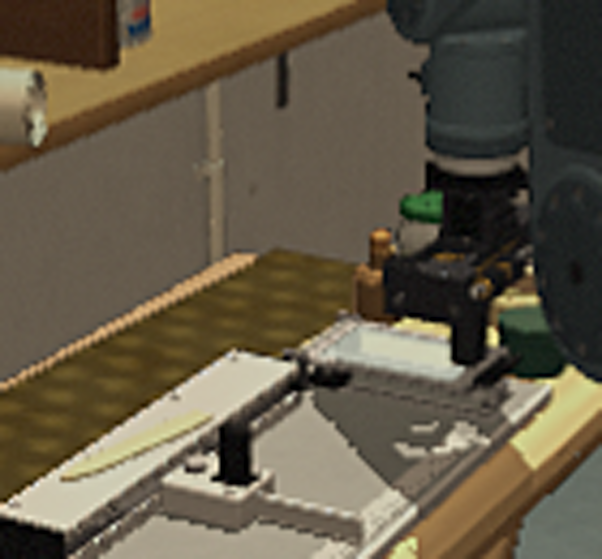

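The guard lies almost flat under the fingertip (crop 470,360). I press further in small steps.

Call:
{"api": "drive_tool", "payload": {
  "steps": [
    [[0, 0, 0.7, 0, 0], [0, 0, 0.7, 0, 0], [0, 0, 0, 0, 0]]
  ]
}}

```text
clock: 29.08
ee_pos: [416.4, -153.9, 68.3]
eef_rot: [-0.015, 1.0, 0.0, -0.0]
force: [-0.6, -0.6, 0.2]
finger_gap: 0.006
finger_force: 0.0
```

Call:
{"api": "drive_tool", "payload": {
  "steps": [
    [[0, 0, 0.7, 0, 0], [0, 0, 0.7, 0, 0], [0, 0, 0, 0, 0]]
  ]
}}

```text
clock: 29.45
ee_pos: [416.4, -154.0, 67.3]
eef_rot: [-0.016, 1.0, -0.0, -0.0]
force: [-2.0, 0.2, 6.4]
finger_gap: 0.005
finger_force: 3.1
```

Call:
{"api": "drive_tool", "payload": {
  "steps": [
    [[0, 0, 0.7, 0, 0], [0, 0, 0.5, 0, 0], [0, 0, 0, 0, 0]]
  ]
}}

```text
clock: 29.82
ee_pos: [416.5, -154.0, 67.2]
eef_rot: [-0.016, 1.0, 0.0, -0.0]
force: [-7.6, 4.5, 19.9]
finger_gap: 0.003
finger_force: 9.8
```

Call:
{"api": "drive_tool", "payload": {
  "steps": [
    [[0, 0, -5, 0, 0], [0, 0, -30, 0, 0], [0, 0, -50, 0, 0], [20, 50, -30, 0, 0], [20, 50, 0, 0, 0], [30, 50, 0, 0, 0], [30, 50, 0, 0, 0], [0, 0, 0, 0, 0]]
  ]
}}

```text
clock: 30.82
ee_pos: [308.4, 45.3, 180.3]
eef_rot: [-0.018, 1.0, 0.0, 0.0]
force: [1.1, -1.2, 0.1]
finger_gap: 0.007
finger_force: 0.0
```

```bash
python3 - <<'E'
from h import *
f=grab("top"); X=cloud(f)
cv2.imwrite("pics/t5.png",cv2.resize(f["img"][150:260,140:480],None,fx=2.35,fy=2.35,interpolation=cv2.INTER_CUBIC)[...,::-1])
def prof(A,n):
  m=(A[...,0]>375)&(A[...,0]<550)&(A[...,1]<-100)&(A[...,1]>-200)&(A[...,2]>45)&(A[...,2]<110); p=A[m]
  for x in range(370,560,15):
    q=p[(p[:,0]>x)&(p[:,0]<x+15)]
    if len(q)>5: print(n,x,len(q),np.percentile(q[:,2],[10,50,90]).round(1))
prof(X,"top")
for nm,b,z in (("tin",(370,450,-320,-220),(40,90)),("block",(370,460,270,365),(40,65)),("tab",(455,490,60,180),(100,115)),("pin",(494,508,105,125),(60,90))):
  m=(X[...,0]>b[0])&(X[...,0]<b[1])&(X[...,1]>b[2])&(X[...,1]<b[3])&(X[...,2]>z[0])&(X[...,2]<z[1]);p=X[m]
  print(nm,len(p),p.mean(0).round(1) if len(p) else "",np.percentile(p[:,2],[50,90]).round(1) if len(p) else "")
Y=cloud(grab("side")); prof(Y,"side")
s=arm.get_state();print(s["clock"],s["ee_pos"].round(1),s["force"].round(1))
E
```

```text
top 370 37 [47.  71.4 75.5]
top 385 115 [64.5 67.7 71.5]
top 400 168 [64.9 67.9 71.1]
top 415 168 [64.1 67.6 70.4]
top 430 172 [64.5 67.4 70.6]
top 445 177 [63.9 67.2 70. ]
top 460 174 [64.5 67.6 70.6]
top 475 164 [64.9 67.8 70.8]
top 490 163 [64.4 67.6 71. ]
top 505 166 [64.4 67.7 70.9]
top 520 171 [65.6 68.2 71.6]
top 535 170 [67.5 70.4 73.6]
tin 400 [ 409.9 -270.9   68.7] [69.7 73.2]
block 311 [414.7 313.9  49.7] [49.9 53.4]
tab 33 [467.3 114.7 107.7] [107.9 111.2]
pin 35 [500.3 113.6  72.5] [73.6 77.4]
side 370 38 [50.3 66.6 72.9]
side 385 49 [48.9 67.8 69.7]
side 400 55 [49.3 67.8 69.7]
side 415 54 [65.1 67.5 70.1]
side 430 51 [65.8 67.4 69.5]
side 445 49 [65.3 66.9 68.9]
side 460 49 [64.9 67.8 69.8]
side 475 45 [65.5 67.7 69.6]
side 490 52 [65.2 67.7 69.7]
side 505 63 [50.6 66.7 70.4]
side 520 64 [51.2 67.7 69.9]
side 535 42 [67.2 69.8 73. ]
30.925 [310.7  42.9 181.1] [-0.1 -0.  -0.4]
```

View pics/t5.png

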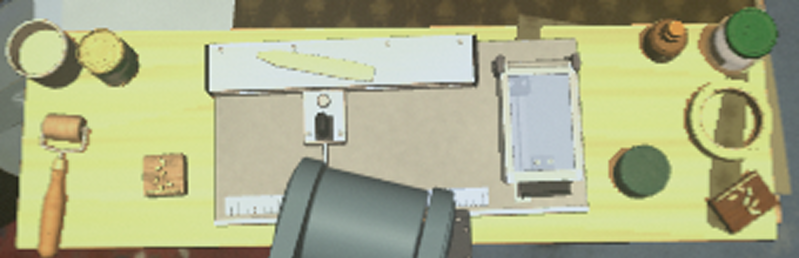

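The top view shows the guard shut and level, the pin dropped, the tin and block standing on the board, and the bystanders unmoved.

```bash
python3 -c "
from cell import arm
print(arm.sign_off())"
```

```text
the job is handed in; nothing more can be done
None
```

I've handed the job in at about 31 s of the 72 s allowed, with no result returned: the tin and block stand upright on the board, the stop's plunger has dropped into the notch, and the guard is shut. The latch bolt itself can't be seen, but the guard lies level and held firm under a 20 N press, more than the 8 to 14 N needed to snap it in.

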